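Bring the sauce bottle round on the spice carousel

TASK

The tin on the spice carousel sticks out over the edge and would catch on its neighbours: push it fully home into its bay, against the hub, before you turn anything. Then push the carousel smoothly round by the posts on its rim alone, either way, until the tall bottle stands squarely at the front, in the middle behind the steel drip tray. Only push: lift nothing, tip nothing over, do not touch the hub or the other things that stand on the carousel, and leave everything round it where it is.

Things in the scene. Friction and masses are not known exactly. Their poses are not given: they have to be found in the camera images.
- carousel_base: Fixed wooden foot of the spice carousel, 236 mm disc under the turntable. Origin: on the turntable's axis, on the worktop. Its -x axis points to the carousel's FRONT, marked by a steel drip tray (150 mm wide, rim 11 mm high, reaching to 222 mm from the axis) with a teaspoon in it; z up. It looks roughly to the robot; place and yaw vary. Not to be handled.
- turntable (a joint): Turn of the turntable since the start, rad: 0 at the start, counter-clockwise from above positive, no end stop within 1.9 turns. A wooden disc, 320 mm diameter, its top 28 mm above the worktop; five bays, 72 deg apart, with walls 33 mm high between them from hub to rim. Turns under about 1.5 N at the rim, stays where left; the loose things ride along if turned calmly.
- hub_axis (a point): Point on the turntable's axis, level with the top of its disc (28 mm above the worktop). Round it stands the hub: turned wood, 80 mm diameter to 40 mm above the disc, then a thin stem with a finial to 105 mm above the disc.
- hub: The same hub, which turns with the disc (origin on the axis, level with the top of the disc). Not to be touched.
- tin_mid (a point): Centre (half-way up) of the only tin: round, 75 mm diameter, 58 mm high, 0.2 to 0.35 kg, upright and loose on the disc in the bay nearest the front, between two bay walls. At the start it sticks 18 to 28 mm out over the disc's edge. It slides under 1 to 4 N. Home, it touches the hub, its centre 78 mm from the axis.
- tin: The same tin (origin at the centre of its underside).
- bottle_mid (a point): Point on the axis of the tall bottle, 90 mm above its underside: slender sauce bottle with neck and cap, 48 mm diameter, 183 mm high, the tallest thing on the carousel, loose in the middle of its bay about 86 mm from the axis. It stands in one of the two bays next to the tin's, left or right.
- bottle: The same bottle (origin at the centre of its underside).
- jar_gold: Square spice jar with a mustard-coloured cap, 45 mm wide, 100 mm high, in another bay, 86 mm from the axis (origin at the centre of its underside). Not to be touched.
- jar_white: Square spice jar with a white cap, 47 mm wide, 98 mm high, in another bay, 86 mm from the axis (origin at the centre of its underside). Not to be touched.
- garlic: Bulb of garlic, 56 mm wide and high, in another bay, 86 mm from the axis (origin at the centre of its underside). Not to be touched.
- canister: Square tea canister with a wooden lid, 87 mm wide, 100 mm high, close beside the right-hand side of the carousel (origin at the centre of its underside). Leave it.
- mug: White mug, 89 mm diameter with a handle, 98 mm high, to the left on the worktop (origin at the centre of its underside). Leave it.
- food_tub: Plastic food tub with a red lid, 89 x 119 x 56 mm, to the left on the worktop (origin at the centre of its underside). Leave it.
- glass: Drinking glass, 65 mm diameter, 88 mm high, to the left on the worktop (origin at the centre of its underside). Leave it.
- teaspoon: Teaspoon, 130 mm long, lying in the drip tray (origin at its centre, underside). Leave it.
- post0 (a point): The middle of one of the five upright wooden posts on the rim of the turntable, 35 mm above the disc (63 mm above the worktop). Each post is 14 to 17 mm thick, 60 mm high, stands 151 mm from the axis at the outer end of a bay wall, and is there to be pushed by a finger.
- post1 (a point): The same point of post 1, 72 degrees further round counter-clockwise than post 0.
- post2 (a point): The same point of post 2, 144 degrees further round counter-clockwise than post 0.
- post3 (a point): The same point of post 3, 216 degrees further round counter-clockwise than post 0.
- post4 (a point): The same point of post 4, 288 degrees further round counter-clockwise than post 0.

How it is judged:
By the outcome, as a careful person would: the job done as asked, in the order asked, and still so for the second after the job is handed in, with the robot touching nothing.
It also fails if it takes over 72 s, if anything falls off the work surface, if the arm or the gripper's body presses on something with over 40 N, if the wrist force passes 120 N, or if a joint passes its speed limit or range.

ROBOT

A 7-joint arm with a two-finger parallel gripper is mounted at the origin on a cart in front of the work surface, level with it; the furniture and walls round the work are solid. World frame = base frame: x ahead of the robot, y to its left, z up, the work surface at z = 0. Lengths are in mm, angles in rad, forces in N, time in s.
With the tool pointing down it reaches from about 350 to 900 mm from the base axis. Payload 19.9 kg.
Tool frame: the origin (TCP) lies at the very end of the fingers, on their centre line; the grasp point (between the pads) lies 19 mm behind it; z points along the fingers, y is the line along which they close (so a half turn about z gives the same grasp; the last joint's range is limited). The gripper opens to 94 mm and grips with 3 to 60 N. Pads are 16 mm wide; open, the fingers measure 119 mm over their backs; the gripper's body (75 mm by 177 mm) begins 78 mm behind the grasp point.
Start: joints at [-1.167, 0.417, -0.01, 1.614, 0.005, 1.111, -0.053], TCP at [269.475, 563.899, 205.425] pointing down, gripper open.
Joint ranges: [-2.81, 2.81], [-0.39, 2.02], [-1.27, 1.25], [0.06, 2.57], [-1.19, 4.33], [0.19, 2], [-2.82, 2.82]. Speed limits (rad/s): [1.89, 1.89, 2.39, 2.39, 3.01, 3.01, 3.01].

INTERFACE

Orientations are given as a rotation vector (axis times angle).
In Python, from cell import * gives the robot as it stands.
- The arm moves only by the shell command python3 -m creep 'ROWS'. ROWS is JSON, a list of rows, each a list of 7 numbers: the shift along the tool's x, y, z in cm, then the turn, a rotation vector about the tool's x, y, z in rad, then the finger opening in cm, from 0 to 9.4. A call has 1 to 10 rows; each row is the pose to reach, as a shift and turn from the pose commanded when the call began, along the tool's axes at that moment; what a row does not reach only later rows make up. A row lasts 1/10 s, in which the tool goes at most 50 mm and 8.59 degrees, less where a joint would pass 70% of its speed; a pose out of reach is approached as far as the arm can. A call with a gripper value outside its range is refused whole. The fingers move at their own pace and stop on an object; the grip force is fixed at half the most. Time passes only in rows, so rows that repeat a pose let the fingers close. It gives the time, the measured TCP pose, the force, the opening and the grip force at its end, in the units of the state.
- state(): the state, without advancing time (a new reading comes with each control period).
- capture(name): name is "scene" or "top" or "wrist"; returns a dict with "color" (400x640x3 uint8, red, green, blue), "range_z" (400x640 float32, mm along the optical axis (not along the pixel's ray), 0 where there is no reading), "fx", "fy", "cx", "cy" (pixels), "k1" (the pictures are not rectified: a ray, as slopes to the right and down, at radius r is drawn at 1 + k1 r^2 times it, then the intrinsics apply), "position" and "rotation" of the camera in the world. Camera axes: x right, y up, looking along -z (the intrinsics and any distortion apply to the point x, -y, -z); pixel columns grow to the right and rows downward; lengths in mm; the calibration is good to about 2 mm. A picture is of the moment at which its call begins.
- hand_in(): hands the job in; it is judged then, once.
Trained networks look in a picture, given as the dict that the camera call returned (one of the last four; its "shot" number tells which), for a name from the list of things; names that differ only in an ending like _2 or _b are one class to them, and where a whole thing is asked for, a point or a joint stands for the part that bears it (a point fixed in the world has none). Each returns a list of dicts, best first, with "score" (0 to 1); they miss things now and then, are a little off and sometimes report something else, mostly with a low value. They report only what shows in the picture. A call takes as long as a camera call.
- spot_in(picture, query): "point" ([x, y, z] in mm, in the coordinates of the camera as it stood for that picture, good to about 4 mm: the middle of the surface that is visible of it).
The state is a dict: "time_s": time; "joints": joint angles; "joint_velocities": joint speeds; "tau": joint torques, N m; "position": TCP position; "tcp_rot": TCP orientation; "contact_force": force on the tool from outside, world axes, zero at the start; "wrist_torque": the same for the moment, N m; "opening": opening from 0.0 (shut) to 1.0 (fully open); "grasp_force": force on a finger pad.
Only numpy, scipy, OpenCV 4.12 (cv2) and the standard library are available. Lean on these libraries where they do the work, as an engineer would, in place of code of your own. Each camera call takes 0.05 s, during which the arm holds its last target. There are 200 camera calls.

## Working session

There is one attempt and no reset: what is moved stays moved. The work goes in short steps, Python scripts to look and compute and a shell command to move; the robot and the scene stay as the last step left them, time stands still between calls to the robot, and variables do not carry over. Pictures are saved under pics/ and viewed, at most 10 in all, crops included, and the job is handed in when it is done.

```bash
mkdir -p pics
cat > h.py <<'E'
from cell import *
import numpy as np, cv2
from scipy.spatial.transform import Rotation as R
def rot(c):
    r=np.array(c["rotation"],float)
    return r if r.shape==(3,3) else R.from_rotvec(r).as_matrix()
def w(c,p): return rot(c)@np.array(p)+np.array(c["position"])
def cloud(c):
    z=c["range_z"]; v,u=np.mgrid[0:z.shape[0],0:z.shape[1]]
    K=np.array([[c["fx"],0,c["cx"]],[0,c["fy"],c["cy"]],[0,0,1]])
    q=cv2.undistortPoints(np.stack([u,v],-1).reshape(-1,1,2).astype(np.float64),K,np.array([c["k1"],0,0,0.])).reshape(*z.shape,2)
    P=np.stack([q[...,0]*z,-q[...,1]*z,-z],-1)
    return P@rot(c).T+np.array(c["position"])
def save(c,n): cv2.imwrite(f"pics/{n}.png",c["color"][...,::-1])
E
python3 - <<'E'
from h import *
s=state(); print(s["time_s"],s["position"],s["tcp_rot"],s["opening"])
for n in ["scene","top"]:
    c=capture(n); save(c,n+"0")
    for q in ["hub_axis","tin_mid","bottle_mid","post0","carousel_base","turntable","canister","teaspoon","jar_gold","jar_white","garlic"]:
        for d in spot_in(c,q)[:5]:
            if d["score"]>.3: print(n,q,np.round(w(c,d["point"])),round(d["score"],2))
print(state()["time_s"])
E
```

```text
0.0 [269.35209596 563.56172409 204.84297043] [-6.94481349e-01 -3.06367615e+00  1.89087454e-03] 0.9991062353561573
scene hub_axis [ 524. -165.   23.] 0.88
scene hub_axis [459. 533.  58.] 0.59
scene tin_mid [484. -61.  78.] 0.82
scene tin_mid [454. -57.  14.] 0.56
scene bottle_mid [ 530. -196.   79.] 0.74
scene post0 [ 526. -161.   27.] 0.78
scene carousel_base [447. -69.   5.] 0.83
scene carousel_base [ 524. -165.   25.] 0.5
scene turntable [ 523. -166.   31.] 0.97
scene canister [ 530. -357.   54.] 0.88
scene canister [482. -62.  79.] 0.68
scene teaspoon [ 530. -357.   55.] 0.75
scene teaspoon [457. -54.  16.] 0.42
scene jar_white [ 523. -166.   29.] 0.52
scene jar_white [485. -63.  81.] 0.36
scene garlic [409. 376.  49.] 0.36
top hub_axis [ 605. -153.   24.] 0.86
top tin_mid [491. -78.  79.] 0.68
top post0 [ 607. -156.   25.] 0.84
top carousel_base [444. -81.   9.] 0.86
top turntable [ 601. -155.   29.] 0.79
top canister [ 541. -369.   81.] 0.92
top teaspoon [453. -52.  11.] 0.65
top jar_gold [ 687. -155.  128.] 0.65
top jar_white [ 633. -234.  126.] 0.63
top garlic [ 686. -153.  127.] 0.75
top garlic [637. -82.  64.] 0.57
1.2
```

View pics/scene0.png

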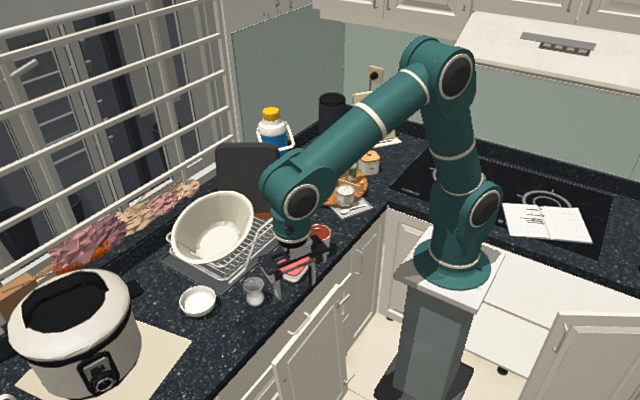

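View pics/top0.png

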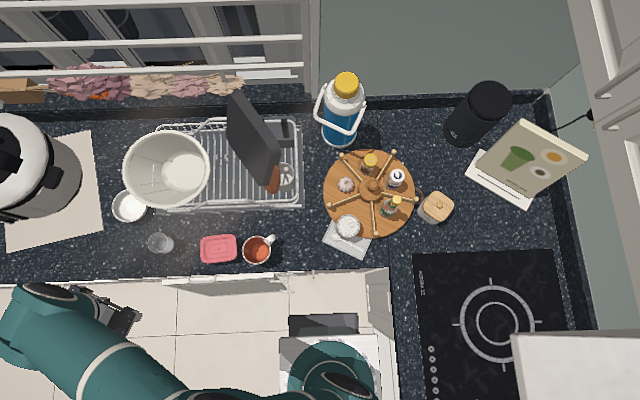

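The top view shows the carousel centred at (368,193), with the tin at (348,228) over the tray at (347,240). The bottle is at (391,207) in the bay to the right, gold jar at (370,163), white jar at (398,177), garlic at (346,184) and canister at (436,207). Next I'll measure these from the range data.

Run:
```python
from h import *
c=capture("top"); P=cloud(c); np.save("P.npy",P)
cv2.imwrite("pics/crop.png",cv2.resize(c["color"][120:280,300:470,::-1],None,fx=3.5,fy=3.5,interpolation=cv2.INTER_CUBIC))
x,y,z=P[...,0],P[...,1],P[...,2]
near=np.hypot(x-600,y+155)<260
v,u=np.mgrid[0:400,0:640]
# disc: z 22..34 -> boundary circle
m=(near&(z>22)&(z<34)&(np.hypot(x-600,y+155)<200)).astype(np.uint8)
n,l,st,ce=cv2.connectedComponentsWithStats(m)
pts=np.stack([x[m>0],y[m>0]],1).astype(np.float32)
print("disc circ",cv2.minEnclosingCircle(pts),len(pts),"z",np.median(z[m>0]))
for lo,hi in [(50,66),(72,95),(80,100),(100,118),(118,140),(150,230)]:
    m=(near&(z>lo)&(z<hi)).astype(np.uint8)
    m[np.hypot(x-600,y+155)>230]=0
    n,l,st,ce=cv2.connectedComponentsWithStats(m)
    for i in range(1,n):
        if st[i,4]<4: continue
        k=l==i; print((lo,hi),"px",ce[i].round(),st[i,4],"xy",x[k].mean().round(),y[k].mean().round(),"z",z[k].max().round(),"ext",np.ptp(x[k]).round(),np.ptp(y[k]).round())
# tray by colour
```

```text
disc circ ((597.713134765625, -174.44692993164062), 180.0547637939453) 4009 z 27.714680919588318
(50, 66) px [342. 140.] 37 xy 798.0 -79.0 z 65.0 ext 20.0 75.0
(50, 66) px [385. 165.] 48 xy 697.0 -219.0 z 66.0 ext 89.0 64.0
(50, 66) px [351. 169.] 70 xy 691.0 -104.0 z 65.0 ext 88.0 79.0
(50, 66) px [365. 171.] 16 xy 680.0 -150.0 z 66.0 ext 18.0 29.0
(50, 66) px [346. 185.] 107 xy 634.0 -80.0 z 66.0 ext 54.0 52.0
(50, 66) px [391. 186.] 23 xy 624.0 -232.0 z 65.0 ext 22.0 35.0
(50, 66) px [361. 204.] 151 xy 564.0 -128.0 z 66.0 ext 150.0 162.0
(50, 66) px [387. 193.] 31 xy 598.0 -218.0 z 65.0 ext 23.0 44.0
(50, 66) px [407. 199.] 27 xy 577.0 -284.0 z 65.0 ext 21.0 44.0
(50, 66) px [426. 213.] 33 xy 527.0 -340.0 z 65.0 ext 52.0 37.0
(50, 66) px [383. 213.] 16 xy 532.0 -199.0 z 63.0 ext 33.0 29.0
(50, 66) px [340. 234.] 5 xy 468.0 -52.0 z 65.0 ext 14.0 13.0
(50, 66) px [373. 235.] 5 xy 461.0 -161.0 z 65.0 ext 9.0 4.0
(72, 95) px [343. 137.] 55 xy 798.0 -79.0 z 94.0 ext 31.0 81.0
(72, 95) px [394. 151.] 20 xy 737.0 -247.0 z 92.0 ext 14.0 12.0
(72, 95) px [342. 154.] 19 xy 734.0 -71.0 z 91.
[... 1597 characters left out ...]
.0 -137.0 z 116.0 ext 7.0 3.0
(100, 118) px [369. 166.] 19 xy 680.0 -156.0 z 117.0 ext 11.0 35.0
(100, 118) px [393. 181.] 29 xy 627.0 -231.0 z 118.0 ext 28.0 33.0
(100, 118) px [386. 210.] 21 xy 532.0 -198.0 z 118.0 ext 35.0 28.0
(118, 140) px [337. 132.] 25 xy 796.0 -57.0 z 140.0 ext 9.0 33.0
(118, 140) px [370. 159.] 146 xy 697.0 -159.0 z 135.0 ext 44.0 44.0
(118, 140) px [397. 175.] 156 xy 642.0 -242.0 z 131.0 ext 42.0 44.0
(118, 140) px [373. 184.] 93 xy 613.0 -161.0 z 137.0 ext 35.0 33.0
(118, 140) px [389. 207.] 87 xy 538.0 -206.0 z 140.0 ext 46.0 45.0
(150, 230) px [345. 125.] 315 xy 787.0 -77.0 z 230.0 ext 51.0 87.0
(150, 230) px [395. 201.] 115 xy 542.0 -210.0 z 216.0 ext 25.0 26.0
```

View pics/crop.png

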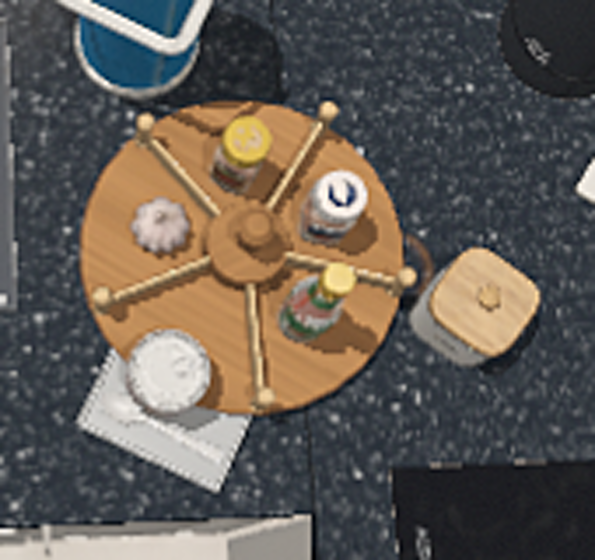

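Run:
```python
from h import *
P=np.load("P.npy"); c=capture("top"); P2=cloud(c)
x,y,z=P2[...,0],P2[...,1],P2[...,2]
posts=np.array([[738,-247],[734,-71],[564,-19],[464,-165],[572,-305.]])
(cx,cy),r=cv2.minEnclosingCircle(posts.astype(np.float32)); C=posts.mean(0)
print("C",C,cx,cy,r,np.hypot(*(posts-C).T).round(1),np.degrees(np.arctan2(*(posts-C).T[::-1]))%360)
# tin top
m=(np.hypot(x-492,y+78)<50)&(z>84)&(z<95); (tx,ty),tr=cv2.minEnclosingCircle(np.stack([x[m],y[m]],1).astype(np.float32)); T=np.array([tx,ty]);d=T-C
print("tin",T,tr,np.hypot(*d),np.degrees(np.arctan2(d[1],d[0]))%360)
for name,p in [("bottle",(542,-210)),("gold",(697,-159)),("white",(642,-242))]:
    d=np.array(p)-C; print(name,np.hypot(*d),np.degrees(np.arctan2(d[1],d[0]))%360)
g=c["color"].astype(int); sat=g.max(2)-g.min(2)
m=(g.min(2)>110)&(sat<40)&(z<20)&(z>-5)&(np.hypot(x-C[0],y-C[1])<260)&(x<520)&(y>-220)
n,l,st,ce=cv2.connectedComponentsWithStats(m.astype(np.uint8),connectivity=8)
i=1+np.argmax(st[1:,4]); k=l==i
pts=np.stack([x[k],y[k]],1).astype(np.float32); rc=cv2.minAreaRect(pts); b=cv2.boxPoints(rc)
print(k.sum(),rc,b.round(), "z",np.median(z[k]))
m1=(np.hypot(x-551,y+365)<80)&(z>60)&(z<120)
print("canister",cv2.boxPoints(cv2.minAreaRect(np.stack([x[m1&(z>75)],y[m1&(z>75)]],1).astype(np.float32))).round())
for nm,(a,b_) in {"mug":(258,248)}.items(): print(nm,P2[b_,a])
print(state()["time_s"])
```

```text
C [ 614.4 -161.4] 614.5135498046875 -160.84490966796875 150.5709991455078 [150.3 149.9 151.1 150.4 149.7] [325.29520558  37.08391504 109.49053051 181.3711797  253.54999377]
tin [492.30905151 -77.55530548] 37.16630172729492 148.1085159647576 145.5210702362795
bottle 87.19931192389075 213.87230539589478
gold 82.63485947225907 1.6643001649520364
white 85.19460076788904 288.90283268707014
820 ((454.7231750488281, -71.69376373291016), (159.51580810546875, 80.81340026855469), 63.4462776184082) [[ 383. -125.]
 [ 455. -161.]
 [ 527.  -18.]
 [ 454.   18.]] z 7.189527760506962
canister [[ 485. -376.]
 [ 547. -438.]
 [ 631. -355.]
 [ 569. -292.]]
mug [439.33825569 225.68557715   3.02714099]
1.3
```

```bash
cat >> h.py <<'E'
C=np.array([614.4,-161.4]); U=lambda a:np.array([np.cos(np.radians(a)),np.sin(np.radians(a))])
def row(pos,yaw):
    "shift (cm) and turn to put TCP at pos, tool pointing down, tool y along world yaw deg (mod 180)"
    s=state(); A=R.from_rotvec(s["tcp_rot"]); best=None
    for a in (yaw,yaw+180):
        y=np.r_[U(a),0]; zz=np.array([0,0,-1.]); T=R.from_matrix(np.stack([np.cross(y,zz),y,zz],1))
        t=(A.inv()*T).as_rotvec()
        if best is None or np.linalg.norm(t)<np.linalg.norm(best): best=t
    d=A.inv().apply(np.array(pos)-s["position"])/10
    print("row",d.round(2),best.round(3),"pos",np.round(s["position"],1),"F",np.round(s["contact_force"],1),"t",s["time_s"],"j",np.round(s["joints"],2), "yaw",np.degrees(np.arctan2(*A.apply([0,1,0])[1::-1])).round(1))
E
python3 - <<'E'
from h import *
p=C+207*U(145.5); print(p); row([*p,205],145.5+90)
E
```

```text
[443.80587896 -44.15390896]
row [-41.95 -47.34   0.05] [-0.     0.     0.156] pos [269.5 563.9 205.4] F [-0.8 -0.3 -0.5] t 1.3 j [-1.17  0.42 -0.01  1.61  0.    1.11 -0.05] yaw 64.5
```

```bash
R1='[-41.95,-47.34,0.05,0,0,0.156,4.0]'; python3 -m creep '[[-41.95,-47.34,0.05,0,0,0.156,4.0],[-41.95,-47.34,0.05,0,0,0.156,4.0],[-41.95,-47.34,0.05,0,0,0.156,4.0],[-41.95,-47.34,0.05,0,0,0.156,4.0],[-41.95,-47.34,0.05,0,0,0.156,4.0],[-41.95,-47.34,0.05,0,0,0.156,4.0],[-41.95,-47.34,0.05,0,0,0.156,4.0],[-41.95,-47.34,0.05,0,0,0.156,4.0],[-41.95,-47.34,0.05,0,0,0.156,4.0],[-41.95,-47.34,0.05,0,0,0.156,4.0]]'
python3 - <<'E'
from h import *
p=C+207*U(145.5); row([*p,205],145.5+90)
E
```

```text
time_s: 2.3
position: [407.5, 81.4, 205.4]
tcp_rot: [0.931, 3.0, 0.001]
contact_force: [0.3, 0.5, -0.5]
opening: 0.428
grasp_force: 0.0
row [-10.1   -8.29   0.04] [0.001 0.    0.001] pos [407.5  81.4 205.4] F [ 0.3  0.5 -0.5] t 2.3 j [-0.62  0.03  0.36  2.11 -0.01  1.    0.71] yaw 55.5
```

```bash
python3 -m creep '[[-10.1,-8.3,0,0,0,0,4.0],[-10.1,-8.3,0,0,0,0,4.0],[-10.1,-8.3,0,0,0,0,4.0],[-10.1,-8.3,0,0,0,0,4.0],[-10.1,-8.3,0,0,0,0,4.0],[-10.1,-8.3,0,0,0,0,4.0]]'
python3 - <<'E'
from h import *
c=capture("wrist"); save(c,"w1")
for q in ["tin_mid","post0","hub_axis","bottle_mid"]:
    for d in spot_in(c,q)[:4]:
        if d["score"]>.3: print(q,np.round(w(c,d["point"])),round(d["score"],2))
P=cloud(c);x,y,z=P[...,0],P[...,1],P[...,2]
m=(np.hypot(x-492,y+78)<55)&(z>82)&(z<95)
if m.sum()>10:
    print("tin top",cv2.minEnclosingCircle(np.stack([x[m],y[m]],1).astype(np.float32)),m.sum())
p=C+207*U(145.5); row([*p,40],145.5+90)
E
```

```text
time_s: 2.9
position: [443.4, -41.4, 205.1]
tcp_rot: [-0.929, -3.001, -0.0]
contact_force: [-0.3, 1.0, -0.5]
opening: 0.421
grasp_force: 0.0
tin_mid [491. -74.  82.] 0.8
post0 [ 588. -143.   45.] 0.59
hub_axis [ 587. -146.   47.] 0.82
bottle_mid [ 559. -190.  101.] 0.57
tin top ((492.2784423828125, -78.99678802490234), 37.89655303955078) 2985
row [-0.16 -0.19 16.51] [0.    0.    0.001] pos [443.6 -41.7 205.1] F [-1.5 -0.1 -0.2] t 3.15 j [-0.45  0.09  0.51  2.05 -0.05  1.01  1.05] yaw 55.6
```

View pics/w1.png

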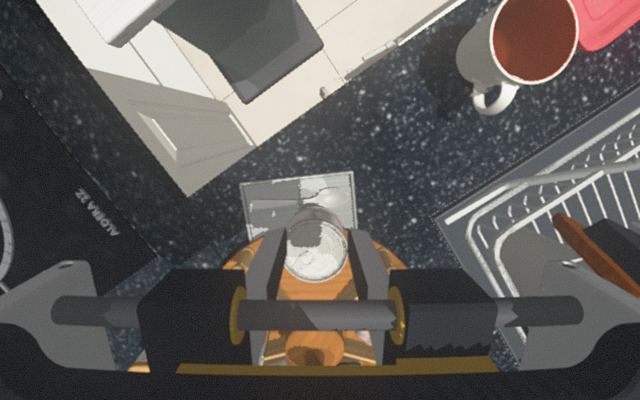

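The wrist view shows the tin at (317,250), centred between the fingers. The tray and spoon are below it at (300,205), and the hub is at (315,350). I'll descend outside the tin.

```bash
python3 -m creep '[[0,0,5,0,0,0,4],[0,-0.1,10,0,0,0,4],[0,-0.1,14,0,0,0,4],[0,-0.1,16.3,0,0,0,4],[0,-0.1,16.3,0,0,0,4],[0,-0.1,16.3,0,0,0,4]]'
python3 - <<'E'
from h import *
p=C+118*U(145.8); row([*p,42],145.8+90)
E
```

```text
time_s: 3.75
position: [443.2, -43.2, 42.7]
tcp_rot: [-0.931, -3.0, 0.0]
contact_force: [0.2, -0.4, 0.1]
opening: 0.425
grasp_force: 0.0
row [-9.   -0.11  0.07] [-0.    -0.    -0.005] pos [443.2 -43.2  42.7] F [ 0.2 -0.4  0.1] t 3.75 j [-0.35  0.38  0.44  2.19 -0.27  0.63  1.25] yaw 55.5
```

```bash
python3 -m creep '[[-1,0,0,0,0,0,4],[-1.7,0,0,0,0,0,4],[-2.3,0,0,0,0,0,4],[-2.9,0,0,0,0,0,4],[-3.5,0,0,0,0,0,4],[-4.1,0,0,0,0,0,4],[-4.7,0,0,0,0,0,4],[-5.3,-0.1,0,0,0,0,4],[-5.9,-0.1,0,0,0,0,4],[-6.5,-0.1,0,0,0,0,4]]'
python3 -m creep '[[-0.5,0,0,0,0,0,4],[-0.9,0,0,0,0,0,4],[-1.3,0,0,0,0,0,4],[-1.6,0,0,0,0,0,4],[-1.8,0,0,0,0,0,4],[-1.8,0,0,0,0,0,4]]'
python3 - <<'E'
from h import *
p=C+118*U(145.8); row([*p,42],145.8+90)
c=capture("top");P=cloud(c);x,y,z=P[...,0],P[...,1],P[...,2]
m=(np.hypot(x-550,y+118)<60)&(z>82)&(z<89); print(m.sum(), cv2.minEnclosingCircle(np.stack([x[m],y[m]],1).astype(np.float32)) if m.sum()>3 else 0)
E
```

```text
time_s: 4.75
position: [496.4, -81.1, 42.1]
tcp_rot: [-0.931, -3.0, 0.0]
contact_force: [-2.9, 2.3, 3.5]
opening: 0.426
grasp_force: 2.2
time_s: 5.35
position: [511.2, -91.2, 42.1]
tcp_rot: [0.931, 3.0, -0.0]
contact_force: [-0.9, 1.2, 0.1]
opening: 0.427
grasp_force: 0.5
row [-0.68  0.    0.01] [-0.     0.001 -0.005] pos [511.2 -91.2  42.1] F [-0.9  1.2  0.1] t 5.35 j [-0.23  0.49  0.43  2.01 -0.31  0.7   1.36] yaw 55.5
0 0
```

```bash
python3 -m creep '[[-0.2,0,0,0,0,0,4],[-0.4,0,0,0,0,0,4],[-0.5,0,0,0,0,0,4],[-0.5,0,0,0,0,0,4]]'
python3 -m creep '[[-0.1,0,0,0,0,0,4],[-0.2,0,0,0,0,0,4],[-0.2,0,0,0,0,0,4]]'
python3 -m creep '[[-0.1,0,0,0,0,0,4],[-0.2,0,0,0,0,0,4],[-0.2,0,0,0,0,0,4]]'
python3 - <<'E'
from h import *
p=C+118*U(145.8); row([*p,42],145.8+90)
E
```

```text
time_s: 5.8
position: [515.2, -93.9, 42.1]
tcp_rot: [0.931, 3.0, -0.0]
contact_force: [-0.6, -0.6, -0.5]
opening: 0.424
grasp_force: 0.3
time_s: 6.1
position: [516.7, -95.0, 42.1]
tcp_rot: [0.931, 3.0, -0.0]
contact_force: [0.0, 0.3, 1.6]
opening: 0.427
grasp_force: 0.5
time_s: 6.4
position: [518.5, -96.2, 42.1]
tcp_rot: [0.931, 3.0, -0.0]
contact_force: [-0.0, 0.5, 0.2]
opening: 0.427
grasp_force: 0.5
row [ 0.2  -0.    0.01] [-0.     0.    -0.005] pos [518.5 -96.2  42.1] F [-0.   0.5  0.2] t 6.4 j [-0.22  0.5   0.43  1.99 -0.31  0.71  1.37] yaw 55.5
```

Run:
```python
from h import *
c=capture("wrist"); save(c,"w2"); P=cloud(c);x,y,z=P[...,0],P[...,1],P[...,2]
for d in spot_in(c,"tin_mid")[:2]: print(np.round(w(c,d["point"])),d["score"])
m=(np.hypot(x-550,y+118)<70)&(z>80)&(z<92)&(np.hypot(x-C[0],y-C[1])<125)
pts=np.stack([x[m],y[m]],1); print(len(pts)); 
if len(pts)>5:
    q=(pts-C)@np.stack([U(145.8),U(235.8)],1); print("radial",q[:,0].min(),q[:,0].max(),"tang",q[:,1].min(),q[:,1].max())
```

```text
[ 538. -109.   82.] 0.97
[504. -86.  32.] 0.55
5720
radial 53.48095533772941 123.33425095139418 tang -32.98211685232698 33.261734783341275
```

View pics/w2.png

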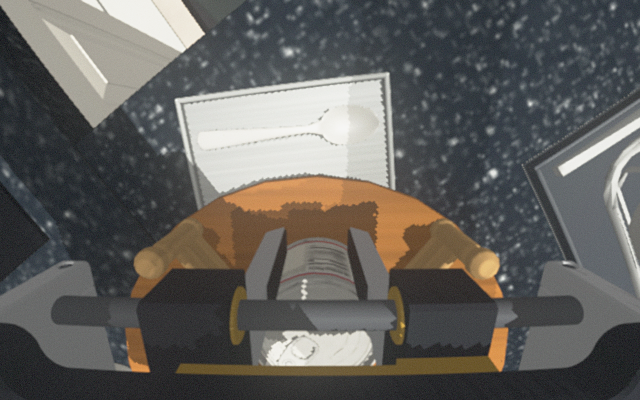

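The tray is clearly visible, from (180,98) to (390,75). The tin sits between the fingers and still looks a few mm short of home, so I'll keep creeping in.

```bash
for i in 1 2 ; do python3 -m creep '[[-0.1,0,0,0,0,0,4],[-0.2,0,0,0,0,0,4],[-0.3,0,0,0,0,0,4]]' | grep -E 'posi|force'; done
python3 - <<'E'
from h import *
c=capture("wrist"); P=cloud(c);x,y,z=P[...,0],P[...,1],P[...,2]
m=(np.hypot(x-550,y+118)<70)&(z>80)&(z<92)&(np.hypot(x-C[0],y-C[1])<125)
pts=np.stack([x[m],y[m]],1); q=(pts-C)@np.stack([U(145.8),U(235.8)],1)
print("radial pct",np.percentile(q[:,0],[0,1,50,97,99,100]))
g=c["color"].astype(int); sat=g.max(2)-g.min(2)
m=(z<22)&(z>-5)&(np.hypot(x-455,y+72)<115)&(g.min(2)>100)&(sat<40)&(np.hypot(x-C[0],y-C[1])>162)
n,l,st,ce=cv2.connectedComponentsWithStats(m.astype(np.uint8)); k=l==1+np.argmax(st[1:,4])
rc=cv2.minAreaRect(np.stack([x[k],y[k]],1).astype(np.float32)); b=cv2.boxPoints(rc); print(rc,b.round(1))
for p in b: d=p-C; print(np.hypot(*d),np.degrees(np.arctan2(d[1],d[0]))%360)
E
```

```text
position: [519.9, -97.2, 41.9]
contact_force: [-11.5, 7.0, 8.3]
grasp_force: 6.2
position: [520.2, -97.4, 41.6]
contact_force: [-26.2, 16.5, 23.0]
grasp_force: 16.7
radial pct [ 51.41327313  53.58553954  71.70181214 113.39411061 122.36585012
 123.38258442]
((450.8789367675781, -73.707763671875), (168.00604248046875, 83.70735931396484), 61.48347473144531) [[ 374.  -127.5]
 [ 447.6 -167.5]
 [ 527.8  -19.9]
 [ 454.2   20.1]]
242.7742182866312 171.9822858039551
166.96066295027654 182.0941238011079
165.93760025526157 121.47524802155614
242.07177538506662 131.4340970641904
```

Force rose to about 30 N with the tin stalled, so it is against the hub. The front direction is 151.6°. I'll back out.

```bash
python3 -m creep '[[1,0,0,0,0,0,4],[3,0,0,0,0,0,4],[6,0,0,0,0,0,4],[9,0,0,0,0,0,4],[9,0,-5,0,0,0,4],[9,0,-10,0,0,0,0],[9,0,-14,0,0,0,0],[9,0,-14,0,0,0,0],[9,0,-14,0,0,0,0]]'
python3 - <<'E'
from h import *
c=capture("top");P=cloud(c);x,y,z=P[...,0],P[...,1],P[...,2]
save(c,"top2")
D=lambda p:(np.hypot(*(p-C)).round(1),(np.degrees(np.arctan2(*(p-C)[::-1]))%360).round(1))
ang=np.degrees(np.arctan2(y-C[1],x-C[0]))%360; r=np.hypot(x-C[0],y-C[1])
m=(z>80)&(z<95)&(r<165)&(r>140)
n,l,st,ce=cv2.connectedComponentsWithStats(m.astype(np.uint8))
for i in range(1,n):
    if st[i,4]>6: k=l==i; print("post",D(np.array([x[k].mean(),y[k].mean()])))
def circ(m):
    p,rr=cv2.minEnclosingCircle(np.stack([x[m],y[m]],1).astype(np.float32)); return D(np.array(p)),round(rr,1),m.sum()
m=(z>82)&(z<91)&(r<125)&(r>30)&(abs(ang-145)<36)
print("tin",circ(m))
mb=(abs(ang-214)<30)&(r<125)&(r>40)
for lo,hi in [(207,216),(195,206),(140,180),(122,140)]:
    m=mb&(z>lo)&(z<hi)
    if m.sum()>5: print("bottle",lo,circ(m),D(np.array([x[m].mean(),y[m].mean()])))
for d in spot_in(c,"bottle_mid")[:2]: print(D(w(c,d["point"])[:2]),d["score"])
p=C+153*U(194); row([*p,190],194-90)
E
```

```text
time_s: 8.05
position: [449.6, -48.3, 182.7]
tcp_rot: [0.93, 2.999, 0.002]
contact_force: [-0.5, 0.1, -0.9]
opening: 0.122
grasp_force: 0.0
post (np.float64(151.1), np.float64(325.1))
post (np.float64(150.1), np.float64(37.0))
post (np.float64(149.8), np.float64(253.5))
tin ((np.float64(635.2), np.float64(165.3)), 0.0, np.int64(0))
bottle 207 ((np.float64(86.2), np.float64(216.8)), 13.5, np.int64(60)) (np.float64(86.7), np.float64(216.5))
bottle 195 ((np.float64(86.7), np.float64(216.7)), 13.5, np.int64(11)) (np.float64(89.3), np.float64(212.3))
bottle 140 ((np.float64(86.9), np.float64(216.0)), 16.3, np.int64(50)) (np.float64(87.9), np.float64(210.8))
bottle 122 ((np.float64(87.3), np.float64(215.3)), 22.8, np.int64(68)) (np.float64(89.8), np.float64(210.0))
(np.float64(89.0), np.float64(212.3)) 0.66
row [ -9.92 -11.38  -0.87] [-0.    -0.001 -0.846] pos [448.6 -48.5 181.3] F [0.6 0.8 0.4] t 8.15 j [-0.46  0.14  0.54  2.07 -0.09  0.95  1.1 ] yaw 55.5
```

View pics/top2.png

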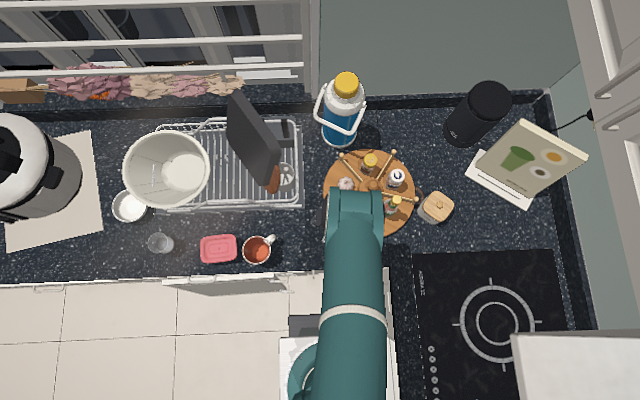

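The arm hides the tin in the top view. The posts at 325°, 37° and 253.5° haven't moved. The bottle's axis is at about 216.7°, so the disc needs about -65°. I'll move behind the front post and check the tin on the way.

```bash
python3 -m creep '[[-9.9,-11.4,-0.9,0,0,-0.846,0],[-9.9,-11.4,-0.9,0,0,-0.846,0],[-9.9,-11.4,-0.9,0,0,-0.846,0],[-9.9,-11.4,-0.9,0,0,-0.846,0],[-9.9,-11.4,-0.9,0,0,-0.846,0],[-9.9,-11.4,-0.9,0,0,-0.846,0],[-9.9,-11.4,-0.9,0,0,-0.846,0],[-9.9,-11.4,-0.9,0,0,-0.846,0],[-9.9,-11.4,-0.9,0,0,-0.846,0]]'
python3 - <<'E'
from h import *
for n in ("top","wrist"):
    c=capture(n);P=cloud(c);x,y,z=P[...,0],P[...,1],P[...,2]
    ang=np.degrees(np.arctan2(y-C[1],x-C[0]))%360; r=np.hypot(x-C[0],y-C[1])
    m=(z>82)&(z<91)&(r<125)&(r>38)&(abs(ang-145)<33)
    if m.sum()>20:
        p,rr=cv2.minEnclosingCircle(np.stack([x[m],y[m]],1).astype(np.float32)); print(n,"tin",p,rr,np.hypot(*(np.array(p)-C)),m.sum())
    m=(z>80)&(z<93)&(r<165)&(r>138)&(abs(ang-181)<12)
    if m.sum()>10: print(n,"post r,ang",r[m].mean(),ang[m].mean(),m.sum())
p=C+153*U(194); row([*p,67],194-90)
E
```

```text
time_s: 9.05
position: [465.7, -198.5, 190.2]
tcp_rot: [0.379, -3.117, -0.0]
contact_force: [-0.5, -0.2, 0.8]
opening: 0.005
grasp_force: 0.0
top tin (551.9129028320312, -117.79981994628906) 37.83628845214844 76.1945733841668 216
wrist tin (524.52783203125, -126.00694274902344) 24.932992935180664 96.59024317690744 287
wrist post r,ang 151.23394645848222 182.58383080389208 214
row [-1.000e-02 -0.000e+00  1.236e+01] [ 0.    -0.001 -0.002] pos [ 465.9 -198.4  190.6] F [-0.2  0.4  0.1] t 9.15 j [-0.1   0.24  0.52  1.93 -0.14  1.    2.29] yaw 103.9
```

The tin is home, 76 mm from the axis as measured (78 nominal). I'll descend beside the post and work out the arc.

```bash
python3 -m creep '[[0,0,4,0,0,0,0],[0,0,8,0,0,0,0],[0,0,11,0,0,0,0],[0,0,12.4,0,0,0,0],[0,0,12.4,0,0,0,0]]'
cat >> h.py <<'E'
def arc(a0,angs,rad=153,z=67,da=0):
    s=state(); A=R.from_rotvec(s["tcp_rot"]); print(np.round(s["position"],1),s["contact_force"])
    for a in angs:
        t=np.r_[C+rad*U(a),z]; d=A.inv().apply(t-s["position"])/10
        print("[%.1f,%.1f,0,0,0,%.3f,0]"%(d[0],d[1],np.radians(a0-a)),end=",")
    print()
E
python3 - <<'E'
from h import *
arc(194,[193,191.5,189.5,187.5,185.5,183.5,181.5,179.5,177.5,175.5])
E
```

```text
time_s: 9.65
position: [465.3, -198.3, 65.9]
tcp_rot: [0.381, -3.116, -0.001]
contact_force: [0.4, 0.7, 0.1]
opening: 0.008
grasp_force: 0.0
[ 465.3 -198.3   65.9] [0.41626046 0.66747989 0.08790739]
[-0.1,0.2,0,0,0,0.017,0],[-0.1,0.6,0,0,0,0.044,0],[-0.1,1.2,0,0,0,0.079,0],[-0.2,1.7,0,0,0,0.113,0],[-0.2,2.2,0,0,0,0.148,0],[-0.3,2.8,0,0,0,0.183,0],[-0.4,3.3,0,0,0,0.218,0],[-0.5,3.8,0,0,0,0.253,0],[-0.7,4.3,0,0,0,0.288,0],[-0.8,4.8,0,0,0,0.323,0],
```

```bash
python3 -m creep '[[-0.1,0.3,0,0,0,0.017,0],[-0.1,0.6,0,0,0,0.044,0],[-0.1,0.9,0,0,0,0.060,0],[-0.1,1.2,0,0,0,0.079,0],[-0.2,1.6,0,0,0,0.105,0],[-0.2,2.0,0,0,0,0.132,0],[-0.3,2.4,0,0,0,0.160,0],[-0.3,2.9,0,0,0,0.190,0],[-0.4,3.4,0,0,0,0.225,0],[-0.5,3.9,0,0,0,0.259,0]]'
python3 - <<'E'
from h import *
s=state();d=s["position"][:2]-C;a=np.degrees(np.arctan2(d[1],d[0]))%360;print(a,np.hypot(*d))
print(a);arc(194-np.degrees(.259),[177,175,173,171,169,167,165,163,161,159])
E
```

```text
time_s: 10.65
position: [461.9, -159.3, 67.6]
tcp_rot: [0.027, 3.14, -0.001]
contact_force: [1.3, -1.7, 0.4]
opening: 0.006
grasp_force: 0.8
179.20519880872132 152.49089157553126
179.20519880872132
[ 461.9 -159.3   67.6] [ 1.32794185 -1.65593169  0.4450691 ]
[0.0,0.6,0,0,0,0.038,0],[0.0,1.1,0,0,0,0.073,0],[-0.0,1.7,0,0,0,0.108,0],[-0.1,2.2,0,0,0,0.142,0],[-0.2,2.7,0,0,0,0.177,0],[-0.3,3.2,0,0,0,0.212,0],[-0.4,3.8,0,0,0,0.247,0],[-0.5,4.3,0,0,0,0.282,0],[-0.7,4.8,0,0,0,0.317,0],[-0.9,5.3,0,0,0,0.352,0],
```

```bash
python3 -m creep '[[0,0.5,0,0,0,0.038,0],[0,1.1,0,0,0,0.073,0],[0,1.6,0,0,0,0.108,0],[-0.1,2.2,0,0,0,0.142,0],[-0.2,2.7,0,0,0,0.177,0],[-0.3,3.2,0,0,0,0.212,0],[-0.4,3.8,0,0,0,0.247,0],[-0.5,4.3,0,0,0,0.282,0],[-0.7,4.8,0,0,0,0.317,0],[-0.9,5.3,0,0,0,0.352,0]]'
python3 - <<'E'
from h import *
s=state();d=s["position"][:2]-C;a=np.degrees(np.arctan2(d[1],d[0]))%360;print(a,np.hypot(*d))
yaw=np.degrees(np.arctan2(*R.from_rotvec(s["tcp_rot"]).apply([0,1,0])[1::-1]));print(yaw+90, s["joints"][6])
arc(yaw+90,[a-2*i for i in range(1,11)])
E
```

```text
time_s: 11.65
position: [471.3, -106.3, 67.4]
tcp_rot: [0.577, 3.088, 0.0]
contact_force: [-1.7, -0.9, 0.8]
opening: 0.003
grasp_force: 0.7
158.93388621950393 153.3852663705652
158.85028277999305 1.6831459875883608
[ 471.3 -106.3   67.4] [-1.71288533 -0.92507281  0.75537757]
[-0.0,0.5,0,0,0,0.033,0],[-0.1,1.1,0,0,0,0.068,0],[-0.1,1.6,0,0,0,0.103,0],[-0.2,2.1,0,0,0,0.138,0],[-0.3,2.7,0,0,0,0.173,0],[-0.4,3.2,0,0,0,0.208,0],[-0.5,3.7,0,0,0,0.243,0],[-0.6,4.2,0,0,0,0.278,0],[-0.8,4.7,0,0,0,0.313,0],[-1.0,5.2,0,0,0,0.348,0],
```

```bash
python3 -m creep '[[0,0.5,0,0,0,0.033,0],[-0.1,1.1,0,0,0,0.068,0],[-0.1,1.6,0,0,0,0.103,0],[-0.2,2.1,0,0,0,0.138,0],[-0.3,2.7,0,0,0,0.173,0],[-0.4,3.2,0,0,0,0.208,0],[-0.5,3.7,0,0,0,0.243,0],[-0.6,4.2,0,0,0,0.275,0],[-0.7,4.6,0,0,0,0.300,0],[-0.8,4.8,0,0,0,0.313,0]]'
cat > m.py <<'E'
from h import *
s=state();d=s["position"][:2]-C;a=np.degrees(np.arctan2(d[1],d[0]))%360;print("tcp",a,np.hypot(*d))
c=capture("top");P=cloud(c);x,y,z=P[...,0],P[...,1],P[...,2]
ang=np.degrees(np.arctan2(y-C[1],x-C[0]))%360; r=np.hypot(x-C[0],y-C[1])
m=(z>80)&(z<95)&(r<162)&(r>140)
n,l,st,ce=cv2.connectedComponentsWithStats(m.astype(np.uint8)); pa=[]
for i in range(1,n):
    k=l==i
    if 12<st[i,4]<30: print("post",np.degrees(np.arctan2(y[k].mean()-C[1],x[k].mean()-C[0]))%360,st[i,4],np.hypot(y[k].mean()-C[1],x[k].mean()-C[0]))
m=(z>206)&(z<217)&(r<125)&(r>50)
if m.sum()>5: print("cap",np.degrees(np.arctan2(y[m].mean()-C[1],x[m].mean()-C[0]))%360,m.sum(),np.hypot(y[m].mean()-C[1],x[m].mean()-C[0]))
m=(z>82)&(z<91)&(r<125)&(r>38)&(ang<145)&(ang>50)
if m.sum()>20:
    p,rr=cv2.minEnclosingCircle(np.stack([x[m],y[m]],1).astype(np.float32)); print("tin",rr,np.hypot(*(np.array(p)-C)),m.sum())
A=R.from_rotvec(s["tcp_rot"]);yaw=np.degrees(np.arctan2(*A.apply([0,1,0])[1::-1]))
arc(yaw+90,[a-2*i for i in range(1,9)])
E
python3 m.py
```

```text
time_s: 12.65
position: [496.1, -64.2, 67.2]
tcp_rot: [1.049, 2.961, 0.0]
contact_force: [-1.3, -0.9, 0.2]
opening: 0.005
grasp_force: 0.7
tcp 140.58619415546192 153.10737937357908
post 348.0000737611248 21 150.63498063475166
post 60.37719425706633 16 150.07720514895973
post 276.28965351199656 18 150.79215619435462
post 204.41009087980643 20 151.2402875192153
[496.3 -64.1  67.2] [-0.79045492  0.35323475 -0.35502998]
[-0.0,0.5,0,0,0,0.042,0],[-0.1,1.0,0,0,0,0.077,0],[-0.1,1.6,0,0,0,0.112,0],[-0.2,2.1,0,0,0,0.147,0],[-0.3,2.6,0,0,0,0.182,0],[-0.4,3.2,0,0,0,0.217,0],[-0.5,3.7,0,0,0,0.252,0],[-0.6,4.2,0,0,0,0.286,0],
```

```bash
python3 -m creep '[[0,0.3,0,0,0,0.022,0],[0,0.7,0,0,0,0.052,0],[-0.1,1.2,0,0,0,0.085,0],[-0.1,1.7,0,0,0,0.120,0],[-0.2,2.2,0,0,0,0.153,0],[-0.3,2.7,0,0,0,0.188,0],[-0.4,3.1,0,0,0,0.215,0],[-0.4,3.4,0,0,0,0.232,0],[-0.5,3.6,0,0,0,0.247,0],[-0.5,3.7,0,0,0,0.252,0]]'
python3 m.py
```

```text
time_s: 13.7
position: [523.2, -39.0, 67.1]
tcp_rot: [1.412, 2.806, -0.0]
contact_force: [-1.5, -1.2, 0.3]
opening: 0.006
grasp_force: 0.8
tcp 126.68325759564561 152.58843981907611
post 334.56887452071214 20 149.95044950436383
post 46.76218948697788 19 149.85919430157153
post 262.79346318102137 21 150.73401171386152
post 190.90559814192397 23 150.28893871833708
cap 157.94689327425132 25 86.63524413669302
[523.3 -39.   67.1] [-0.01142793 -0.86108427  0.34649709]
[0.0,0.5,0,0,0,0.033,0],[0.0,1.1,0,0,0,0.068,0],[-0.0,1.6,0,0,0,0.103,0],[-0.1,2.1,0,0,0,0.138,0],[-0.2,2.6,0,0,0,0.173,0],[-0.3,3.2,0,0,0,0.208,0],[-0.4,3.7,0,0,0,0.243,0],[-0.5,4.2,0,0,0,0.277,0],
```

```bash
python3 -m creep '[[0,0.2,0,0,0,0.01,0],[0,0.4,0,0,0,0.025,0],[0,0.55,0,0,0,0.04,0],[0,0.6,0,0,0,0.04,0],[0,0.6,0,0,0,0.04,0]]'
python3 -m creep '[[0,-0.3,0,0,0,0,0],[0,-1,0,0,0,0,0],[0,-1.5,0,0,0,0,0],[0,-1.5,-3,0,0,0,0],[0,-1.5,-8,0,0,0,0],[3,-1.5,-13,0,0,0,0],[8,0,-16,0,0,0,0],[12,3,-16,0,0,0,0],[16,7,-16,0,0,0,0],[16,7,-16,0,0,0,0]]'
python3 m.py
```

```text
time_s: 14.25
position: [528.1, -35.4, 67.1]
tcp_rot: [1.467, 2.778, -0.0]
contact_force: [0.5, -0.8, -0.3]
opening: 0.004
grasp_force: 0.3
time_s: 15.25
position: [495.1, 140.8, 227.3]
tcp_rot: [-1.46, -2.781, -0.003]
contact_force: [0.7, -0.2, 0.7]
opening: 0.005
grasp_force: 0.0
tcp 111.54427948931355 324.8655812225953
post 332.28198671420034 19 151.00865601720912
post 44.21090880806979 19 150.25757016473028
post 260.4195873727498 22 150.94560142790738
post 116.75859115235943 21 149.61103974303953
post 188.58802124288377 20 150.87707948566566
cap 151.1092644444453 66 86.47410375166642
tin 70.0293960571289 76.87641345784395 237
[495.3 141.9 226.9] [-1.28235268  3.52060514 -0.23020222]
[-17.0,-3.5,0,0,0,0.263,0],[-17.1,-3.0,0,0,0,0.298,0],[-17.3,-2.5,0,0,0,0.333,0],[-17.5,-2.0,0,0,0,0.368,0],[-17.7,-1.5,0,0,0,0.403,0],[-17.9,-1.0,0,0,0,0.438,0],[-18.1,-0.5,0,0,0,0.472,0],[-18.4,-0.0,0,0,0,0.507,0],
```

Run:
```python
from h import *
c=capture("top");P=cloud(c);x,y,z=P[...,0],P[...,1],P[...,2]
r=np.hypot(x-C[0],y-C[1]);ang=np.degrees(np.arctan2(y-C[1],x-C[0]))%360
g=c["color"].astype(int);sat=g.max(2)-g.min(2)
m=(z<22)&(z>-5)&(np.hypot(x-455,y+72)<115)&(g.min(2)>100)&(sat<40)&(r>162)
n,l,st,ce=cv2.connectedComponentsWithStats(m.astype(np.uint8)); k=l==1+np.argmax(st[1:,4])
rc=cv2.minAreaRect(np.stack([x[k],y[k]],1).astype(np.float32));b=cv2.boxPoints(rc);print(rc,k.sum())
for p in b: d=p-C; print(np.hypot(*d).round(1),(np.degrees(np.arctan2(d[1],d[0]))%360).round(1))
n_=U(rc[2]+90); q=np.stack([x[k],y[k]],1)-C
for t in (150,151,152,153,154):
    w_=q@U(t+90); print(t,"edges",np.percentile(w_,[1,99]).round(1))
m=(z>82)&(z<89)&(r<120)&(r>38)&(ang<112)&(ang>50)
n,l,st,ce=cv2.connectedComponentsWithStats(m.astype(np.uint8)); k=l==1+np.argmax(st[1:,4])
p,rr=cv2.minEnclosingCircle(np.stack([x[k],y[k]],1).astype(np.float32));print("tin",rr,np.hypot(*(np.array(p)-C)),np.degrees(np.arctan2(p[1]-C[1],p[0]-C[0])))
cv2.imwrite("pics/fin.png",cv2.resize(g.astype(np.uint8)[120:280,300:470,::-1],None,fx=3.5,fy=3.5,interpolation=cv2.INTER_CUBIC))
```

```text
((454.14202880859375, -71.36326599121094), (160.74237060546875, 75.18121337890625), 61.78388595581055) 861
234.3 170.9
165.1 179.5
168.6 121.9
236.8 131.0
150 edges [-69.6  80.3]
151 edges [-72.4  77.1]
152 edges [-75.4  73.9]
153 edges [-78.4  70.9]
154 edges [-81.7  67.9]
tin 37.803924560546875 76.43044187754829 79.75818229430843
```

View pics/fin.png

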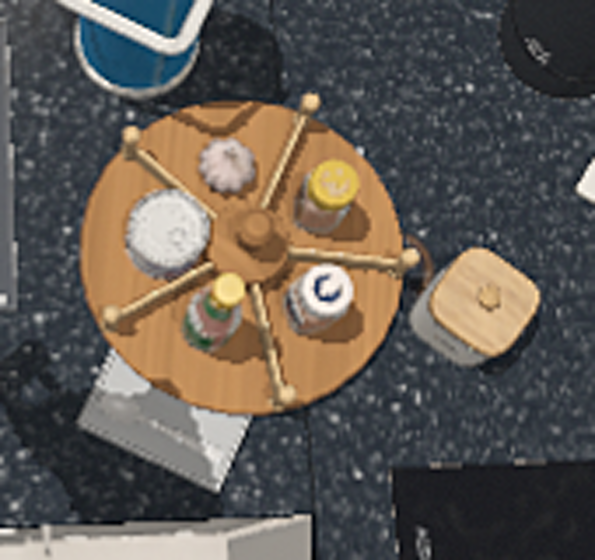

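The picture shows the bottle (about (215,315)) upright behind the tray and the tin (168,232) home against the hub, with nothing else disturbed. The bottle measures 151.1° against a front of about 151.5°.

```bash
python3 -c "from cell import *; print(hand_in())"
```

```text
the job is handed in; nothing more can be done
None
```

The job is handed in, though the verdict isn't shown: I pushed the tin home against the hub first, then turned the carousel about 65° clockwise by one rim post, leaving the bottle about half a degree from the tray's centre line as measured, with nothing else visibly moved around the carousel.

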